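# Slide the salad tray past its spring catch

## Task

Press the red spring bar of the tray dock down with the fingertips and, keeping it down, push the tomato tray from behind along its runners, over the lowered yellow posts and fully home to the end stop. Then let the bar go so that the posts spring fully up behind the tray, locking it in. The tray is only pushed, never lifted, and the other things on the table are left alone.

Things in the scene. Friction and masses are not known exactly. Their poses are not given: they have to be found in the camera images.
- dock: Fixed steel tray dock, 220 mm wide (x), y from -225 to +135 mm. Origin on the table, midway across, at the catch posts; the tray is pushed along +y; z up. White runners (tops 36 mm above the table, |x| 66 to 90 mm), guide walls outside them (inner faces |x| = 90 mm, tops 48 mm high), end stop wall with inner face at y = +118 mm, top 66 mm high. The -y end is open.
- tray: Loose open metal tray of tomatoes, 172 (x) by 108 (y) by 30 mm high, tomatoes to just above its rim, 0.3 to 0.65 kg. Origin: centre of its underside, on the runners 36 mm above the table; axes parallel to the dock's. Starts at dock y = -105 to -72 mm, before the posts; home against the end stop it is at y = +64 mm, its rear face 6 mm past the posts.
- catch (a joint): Downward travel of the spring catch (m): 0 up, 0.015 at its lower stop; it springs up when let go. One rigid piece, moving straight up and down: the red bar and two yellow posts. The bar may be pressed anywhere along it, also while sliding along it. The spring pushes back with about 5 N when up, 8.5 N fully down. The posts clear the tray's underside beyond 0.010.
- bar_rear (a point): Point on the red bar's upper face, on its centre line, at dock y = -185 mm, uncovered behind the tray; 33 mm above the table when up, moves down with the bar. The bar is 50 mm wide, centred on dock x = 0, from y = -210 to +30 mm. It passes under the tray; otherwise nothing is above it.
- posts (a point): Midway between the two yellow posts, level with their tops: 46 mm above the table when up, 10 mm above the tray's underside. Posts at dock x = +-52 mm, y = 0 (12 mm wide, 8 mm thick, inner faces 92 mm apart, so that fingers up to 80 mm wide pass between them).
- ramekin: White bowl, 70 mm across, 45 mm high, beside the dock on its -x side. Origin under its centre. Leave alone.
- sauce: Red sauce bottle, 56 mm across, 120 mm high, beside the dock on its +x side. Origin under its centre. Leave alone.
- spice: Amber spice jar, 52 mm across, 90 mm high, beside the dock on its +x side. Origin under its centre. Leave alone.
- spoon: Steel spoon with a wooden handle lying on the table to the left. Leave alone.
- spatula: Spatula with a wooden handle lying on the table to the right. Leave alone.
- bowl: Blue bowl, 140 mm across, 60 mm high, to the left. Origin under its centre. Leave alone.
- can: Yellow-banded can, 74 mm across, 110 mm high, to the right. Origin under its centre. Leave alone.
Things that resemble listed ones, but are neither listed nor needed, are in the scene too. What is meant by the tray is not green or purple, and is the larger of those in its own colour.

How it is judged (in metres and radians):
On the way, in this order (a step that is already met when the one before it is completed fails the run):
1. the fingers hold the bar down (over 9 mm) while the tray is still in front of the posts (value of joint catch above 0.009 m and contact force between the fingers and catch above 1 N and y of tray in the frame of dock below -0.045 m), for 0.1 s.
2. the tray crosses the posts while the fingers hold the bar down (value of joint catch above 0.009 m and contact force between the fingers and catch above 1 N and y of tray in the frame of dock between -0.035 and 0.045 m), for 0.1 s.
At the end, for the whole second after the job is handed in: The tray lies flat and at rest on the runners, against the end stop (within 5 mm), and the catch is fully up behind it (within 2 mm) (y of tray in the frame of dock between 0.059 and 0.068 m and value of joint catch below 0.002 m and height (world z) of tray between 0.032 and 0.04 m and angle between tray's own z axis and vertical below 0.05 rad and angle between the y axis of tray and the y axis of dock, either way round below 0.08 rad and linear speed of tray below 0.02 m/s); the robot touches nothing.
It fails at once if the tray is lifted (12 mm) or tipped (0.2 rad) (height (world z) of tray above 0.048 m or angle between tray's own z axis and vertical above 0.2 rad).
It fails at once if another thing on the table is moved by more than 30 mm (distance of any of ramekin, sauce, spice, spoon, spatula, bowl, can from where it was at the start of the episode above 0.03 m).
It also fails if it takes over 38 s, if anything falls off the work surface, if the arm or the gripper's body presses on something with over 40 N, if the wrist force passes 120 N, or if a joint passes its speed limit or range.

## Robot

A 6-joint arm with a two-finger parallel gripper is mounted at the origin on the work surface. World frame = base frame: x ahead of the robot, y to its left, z up, the work surface at z = 0. Lengths are in mm, angles in rad, forces in N, time in s.
With the tool pointing down it reaches from about 350 to 975 mm from the base axis. Payload 7.1 kg.
Tool frame: the origin (TCP) lies midway between the tips of the shut fingers; the grasp point (between the pads) lies 19 mm behind it; z points along the fingers, y is the line along which they close (so a half turn about z gives the same grasp; the last joint's range is limited). The gripper opens to 88 mm and grips with 3 to 60 N. Pads are 20 mm wide; open, the fingers measure 115 mm over their backs; the gripper's body (75 mm by 178 mm) begins 61 mm behind the grasp point.
Start: joints at [-0.019, 0.423, 1.63, -0, 1.089, -0.019], TCP at [624.984, 0.026, 222.675] pointing down, gripper open.
Joint ranges: [-3, 3], [-0.9, 2.11], [0.09, 2.58], [-1.31, 4.45], [0.11, 2.69], [-2.54, 2.54]. Speed limits (rad/s): [2.39, 2.39, 3.01, 3.14, 3.14, 3.14].

## Interface

Orientations are given as a rotation vector (axis times angle).
In Python, from workcell import ctrl gives the robot as it stands.
- The arm moves only by the shell command python3 -m inch 'ROWS' [OPENING]. ROWS is JSON, a list of rows, each an object with "xyz": the shift along the tool's x, y, z in mm, a list of three; "rot": the turn, a rotation vector about the tool's x, y, z in rad, a list of three. In form: [{"xyz": [dx, dy, dz], "rot": [ax, ay, az]}, ...]. A call has 1 to 12 rows; each row is the pose to reach, as a shift and turn from the pose commanded when the call began, along the tool's axes at that moment; what a row does not reach only later rows make up. A row lasts 1/12 s, in which the tool goes at most 41.7 mm and 7.16 degrees, less where a joint would pass 70% of its speed; a pose out of reach is approached as far as the arm can. A call with a gripper value outside its range is refused whole. OPENING is the closure in counts, from 0 (fully open) to 255 (shut), set as the call begins (- or left out, the last holds). The fingers move at their own pace and stop on an object; the grip force is fixed at half the most. Time passes only in rows, so rows that repeat a pose let the fingers close. It gives the time, the measured TCP pose, the force, the opening and the grip force at its end, in the units of the state.
- ctrl.get_obs(): the state, without advancing time (a new reading comes with each control period).
- ctrl.get_image(name): name is "scene" or "side" or "wrist"; returns the picture (384x512x3 uint8, red, green, blue); there is no depth.
- ctrl.camera_model(name): a dict with "fx", "fy", "cx", "cy" (pixels), "k1" (the pictures are not rectified: a ray, as slopes to the right and down, at radius r is drawn at 1 + k1 r^2 times it, then the intrinsics apply), "position" and "attitude" of the camera in the world. Camera axes: x right, y up, looking along -z (the intrinsics and any distortion apply to the point x, -y, -z); pixel columns grow to the right and rows downward; lengths in mm; the calibration is good to about 2 mm. A picture is of the moment at which its call begins: read the wrist's pose just before it. camera_model takes no time and is no camera call; for the wrist camera it gives the pose at the moment of the call.
- ctrl.close_job(): hands the job in; it is judged then, once.
The state is a dict: "t": time; "qpos": joint angles; "qvel": joint speeds; "joint_torque": joint torques, N m; "ee_pos": TCP position; "orientation": TCP orientation; "ft_force": force on the tool from outside, world axes, zero at the start; "moment": the same for the moment, N m; "width": finger opening in mm; "grasp_force": force on a finger pad.
Only numpy, scipy, OpenCV 4.12 (cv2) and the standard library are available. Lean on these libraries where they do the work, as an engineer would, in place of code of your own. Each camera call takes 0.05 s, during which the arm holds its last target. There are 200 camera calls.

## Working session

There is one attempt and no reset: what is moved stays moved. The work goes in short steps, Python scripts to look and compute and a shell command to move; the robot and the scene stay as the last step left them, time stands still between calls to the robot, and variables do not carry over. Pictures are saved under pics/ and viewed, at most 10 in all, crops included, and the job is handed in when it is done.

```bash
mkdir -p pics; ls; python3 - <<'E'
from workcell import ctrl
import cv2,numpy as np
o=ctrl.get_obs(); print(o['ee_pos'],o['orientation'],o['width'],o['t'])
for n in('scene','side'):
    im=ctrl.get_image(n); cv2.imwrite(f'pics/{n}0.png',im[:,:,::-1]); print({k:np.round(v,3).tolist() for k,v in ctrl.camera_model(n).items()})
E
```

```text
pics
[6.24436504e+02 3.88484019e-02 2.21886559e+02] [-2.22064431e+00 -2.22062219e+00  1.66100205e-03] 87.72878089717229 0.0
{'fx': 440.205, 'fy': 440.205, 'cx': 260.664, 'cy': 199.168, 'k1': -0.168, 'position': [1281.828, 772.568, 1110.565], 'attitude': [0.36, 0.939, 2.195]}
{'fx': 455.898, 'fy': 455.898, 'cx': 256.848, 'cy': 183.943, 'k1': -0.044, 'position': [101.178, -845.902, 1221.773], 'attitude': [0.681, -0.178, -0.434]}
```

View pics/scene0.png

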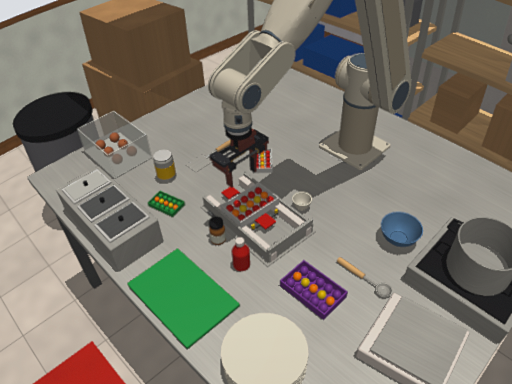

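View pics/side0.png

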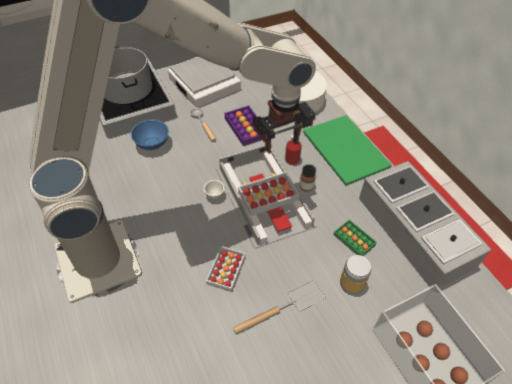

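The candidates in the side view are:
- tray in the dock, about (267,190): metal and large
- loose metal tray, about (226,268): same colour but smaller
- green tray (355,237)
- purple tray (243,124)

The one in the dock fits, as the larger of the metal ones. I'll confirm it in an enlarged crop.

```bash
python3 - <<'E'
import cv2,numpy as np
a=cv2.imread('pics/side0.png')[135:295,200:330]; b=cv2.imread('pics/scene0.png')[160:290,190:330]
a=cv2.resize(a,None,fx=3.1,fy=3.1,interpolation=cv2.INTER_CUBIC);b=cv2.resize(b,None,fx=2.8,fy=2.8,interpolation=cv2.INTER_CUBIC)
c=np.zeros((500,800,3),np.uint8);c[:a.shape[0],:a.shape[1]]=a;c[:b.shape[0],405:405+b.shape[1]]=b[:,:395]
cv2.imwrite('pics/crop1.png',c)
E
```

```text
(no output)
```

View pics/crop1.png

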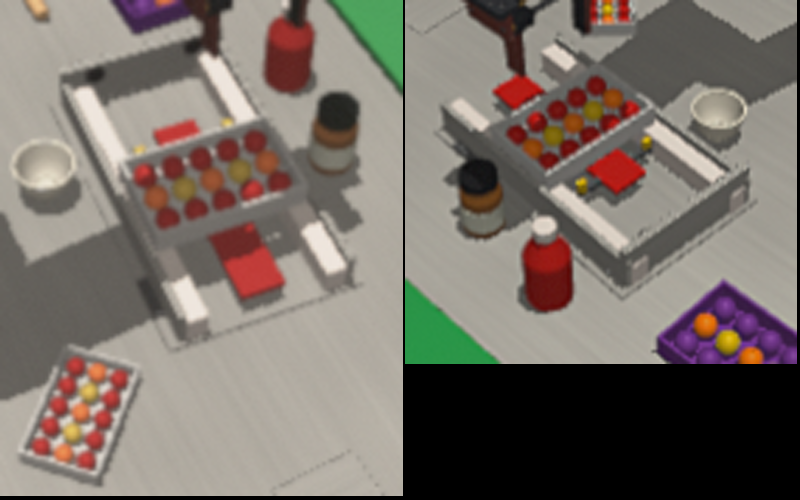

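The crop confirms it. The big metal tray sits in the dock at side (267,190), before the yellow posts at about (245,184) and (273,175). The red bar shows behind it at (279,219). The loose metal tray at (226,268) is smaller, so it's the look-alike.

```bash
cat > h.py <<'E'
from workcell import ctrl
import cv2,numpy as np
from scipy.spatial.transform import Rotation as R
def ray(cm,uv):
    uv=np.atleast_2d(uv).astype(float)
    K=np.array([[cm['fx'],0,cm['cx']],[0,cm['fy'],cm['cy']],[0,0,1]])
    p=cv2.undistortPoints(uv.reshape(-1,1,2),K,np.array([cm['k1'],0,0,0,0.])).reshape(-1,2)
    d=np.c_[p[:,0],-p[:,1],-np.ones(len(p))]
    return R.from_rotvec(cm['attitude']).apply(d)
def plane(cm,uv,z):
    d=ray(cm,uv);P=np.array(cm['position']);return (P+d*((z-P[2])/d[:,2])[:,None])[:,:2]
def comps(m,mn=4):
    n,l,s,c=cv2.connectedComponentsWithStats(m.astype(np.uint8));return [(np.argwhere(l==i)[:,::-1],c[i],s[i]) for i in range(1,n) if s[i,4]>=mn]
E
python3 - <<'E'
from h import *
for n,(x0,x1,y0,y1) in {'side':(215,325,145,245),'scene':(195,325,175,265)}.items():
    im=cv2.imread(f'pics/{n}0.png');hsv=cv2.cvtColor(im,cv2.COLOR_BGR2HSV).astype(int);h,s,v=hsv.transpose(2,0,1)
    roi=np.zeros(h.shape,bool);roi[y0:y1,x0:x1]=1
    cm=ctrl.camera_model(n)
    for nm,m,z,mn in (('red',((h<6)|(h>174))&(s>190)&(v>110),33,25),('yel',(h>20)&(h<35)&(s>130)&(v>80),42,2),):
        for px,c,st in comps(m&roi,mn):
            w=plane(cm,px,z); box=cv2.boxPoints(cv2.minAreaRect(w.astype(np.float32)))
            print(n,nm,np.round(c),st[4],np.round(w.mean(0)),'box',np.round(box).tolist() if nm=='red' else '')
E
```

```text
side yel [277. 190.] 30 [610. -20.] box 
side yel [259. 195.] 30 [546. -17.] box 
scene red [230. 192.] 106 [ 567. -135.] box [[543.0, -155.0], [590.0, -157.0], [592.0, -115.0], [544.0, -113.0]]
scene red [265. 221.] 166 [578.  53.] box [[551.0, 29.0], [601.0, 26.0], [603.0, 78.0], [554.0, 81.0]]
scene red [241. 252.] 152 [727.  92.] box [[691.0, 89.0], [726.0, 57.0], [759.0, 92.0], [724.0, 124.0]]
scene yel [257. 199.] 39 [531. -33.] box 
scene yel [243. 208.] 40 [595. -37.] box 
scene yel [276. 211.] 14 [526.  53.] box 
scene yel [253. 226.] 20 [629.  46.] box
```

Estimated dock: origin about (577,51), yaw about -2.8°, bar_rear about (568,-134). Next I'll move above it with the fingers partly shut, then look with the wrist camera.

```bash
python3 -m inch '[{"xyz":[-30,-12,20],"rot":[0,0,0.02]},{"xyz":[-60,-25,40],"rot":[0,0,0.049]},{"xyz":[-90,-38,60],"rot":[0,0,0.049]},{"xyz":[-115,-48,80],"rot":[0,0,0.049]},{"xyz":[-134,-57,100],"rot":[0,0,0.049]},{"xyz":[-134,-57,100],"rot":[0,0,0.049]},{"xyz":[-134,-57,100],"rot":[0,0,0.049]},{"xyz":[-134,-57,100],"rot":[0,0,0.049]}]' 197
python3 - <<'E'
from h import *
cm=ctrl.camera_model('wrist');np.save('wcm.npy',cm,allow_pickle=True)
a=ctrl.get_image('wrist');b=ctrl.get_image('side');o=ctrl.get_obs();print(o['t'],o['ee_pos'],o['orientation'],o['width'],o['ft_force'],cm)
cv2.imwrite('pics/w1.png',a[:,:,::-1]);cv2.imwrite('pics/s1.png',b[:,:,::-1])
E
```

```text
t: 0.77
ee_pos: [568.7, -133.7, 123.2]
orientation: [2.275, 2.166, 0.001]
ft_force: [-0.5, -0.0, 0.4]
width: 38.0
grasp_force: 0.0
0.8667 [ 569.32835357 -133.2117685   123.80717898] [2.27271131e+00 2.16644754e+00 1.98958097e-03] 29.69881887212805 [0.67197672 0.48316221 0.15125179] {'fx': 269.7100336917818, 'fy': 269.7100336917818, 'cx': 257.33735384486874, 'cy': 189.21183248976388, 'k1': -0.056062742262370596, 'position': array([572.10776938, -56.51458682, 285.68510008]), 'attitude': array([-0.28798776,  0.00584665, -0.04927539])}
```

View pics/w1.png

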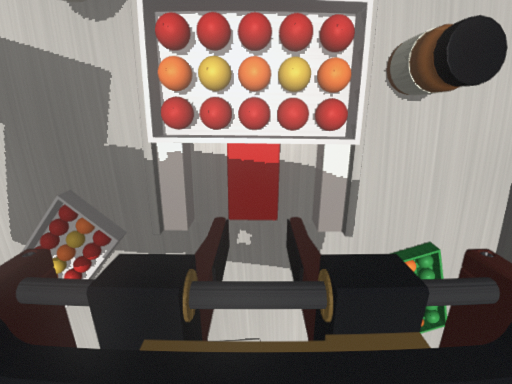

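In the wrist view the bar's rear end is at row 220, columns 229 to 279. The tray's rear rim is at about row 139, columns 150 to 361, and everything is square to the tool.

```bash
python3 - <<'E'
from h import *
cm=np.load('wcm.npy',allow_pickle=True).item()
o=ctrl.get_obs();print(o['width'],o['ee_pos'])
print('bar',plane(cm,[[229,220],[278.5,220],[228,160],[280,160]],33))
print('rim',plane(cm,[[150,142],[362,142],[139,0],[373,0]],66))
print('runner ends',plane(cm,[[160,230],[188,230],[318,230],[346,230]],36))
E
```

```text
29.69881887212805 [ 569.32835357 -133.2117685   123.80717898]
bar [[ 538.46667352 -162.34460995]
 [ 588.52752917 -164.83933406]
 [ 542.38666574 -101.07109813]
 [ 591.61252984 -103.5255126 ]]
rim [[483.71955648 -77.06005215]
 [656.46632349 -85.64920393]
 [490.20836539  26.28528063]
 [660.43946645  17.8707163 ]]
runner ends [[ 467.50462298 -168.79029985]
 [ 496.29109178 -170.06278962]
 [ 628.16683247 -176.62633201]
 [ 656.88543687 -178.21501773]]
```

```bash
python3 -m inch '[{"xyz":[0,-3,30],"rot":[0,0,0]},{"xyz":[0,-3,60],"rot":[0,0,0]},{"xyz":[0,-3,78],"rot":[0,0,0]},{"xyz":[0,-3,85],"rot":[0,0,0]},{"xyz":[0,-3,85],"rot":[0,0,0]}]'
python3 -m inch '[{"xyz":[0,0,4],"rot":[0,0,0]},{"xyz":[0,0,7],"rot":[0,0,0]},{"xyz":[0,0,10],"rot":[0,0,0]},{"xyz":[0,0,10],"rot":[0,0,0]},{"xyz":[0,0,10],"rot":[0,0,0]}]'
python3 -m inch '[{"xyz":[0,0,4],"rot":[0,0,0]},{"xyz":[0,0,7],"rot":[0,0,0]},{"xyz":[0,0,7],"rot":[0,0,0]},{"xyz":[0,0,7],"rot":[0,0,0]},{"xyz":[0,0,7],"rot":[0,0,0]}]'
```

```text
t: 1.28
ee_pos: [564.8, -132.8, 36.8]
orientation: [-2.273, -2.167, 0.001]
ft_force: [-0.1, 0.9, 0.4]
width: 19.9
grasp_force: 0.0
t: 1.7
ee_pos: [566.5, -133.8, 29.1]
orientation: [2.274, 2.164, 0.003]
ft_force: [0.4, 2.9, 5.1]
width: 20.4
grasp_force: 2.8
t: 2.12
ee_pos: [566.5, -133.8, 22.3]
orientation: [2.274, 2.164, 0.003]
ft_force: [1.7, 2.2, 8.1]
width: 19.9
grasp_force: 3.7
```

```bash
python3 -m inch '[{"xyz":[0,0,1.5],"rot":[0,0,0]},{"xyz":[0,0,3],"rot":[0,0,0]},{"xyz":[0,0,3],"rot":[0,0,0]},{"xyz":[0,0,3],"rot":[0,0,0]}]'
python3 - <<'E'
from h import *
cm=ctrl.camera_model('wrist')
a=ctrl.get_image('wrist');o=ctrl.get_obs();print(o['ft_force'],o['ee_pos'])
cv2.imwrite('pics/w2.png',a[:,:,::-1])
E
```

```text
t: 2.45
ee_pos: [566.6, -133.8, 19.4]
orientation: [2.274, 2.164, 0.003]
ft_force: [-0.3, 4.3, 7.9]
width: 19.9
grasp_force: 4.1
[0.93083335 3.71760222 7.59387074] [ 566.53370887 -133.8318818    19.38518474]
```

View pics/w2.png

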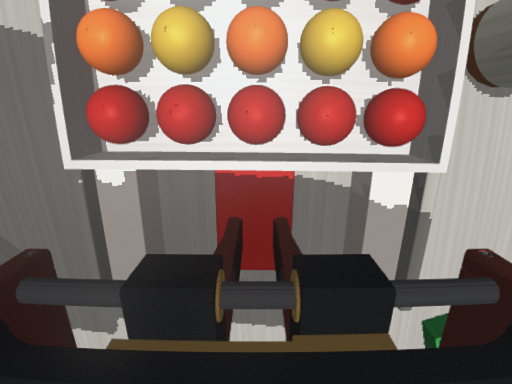

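The fingers rest on the bar's centre line (bar columns 217 to 294, tips near row 225). The bar is down about 13.6 mm at about 8 N, and the tray rim at row 165 lies ahead. Now I'll slide forward.

```bash
python3 -m inch '[{"xyz":[4,0,0],"rot":[0,0,0]},{"xyz":[9,0,0],"rot":[0,0,0]},{"xyz":[14,0,0],"rot":[0,0,0]},{"xyz":[19,0,0],"rot":[0,0,0]},{"xyz":[24,0,0],"rot":[0,0,0]},{"xyz":[28,0,0],"rot":[0,0,0]},{"xyz":[32,0,0],"rot":[0,0,0]},{"xyz":[36,0,0],"rot":[0,0,0]},{"xyz":[40,0,0],"rot":[0,0,0]},{"xyz":[44,0,0],"rot":[0,0,0]},{"xyz":[48,0,0],"rot":[0,0,0]},{"xyz":[52,0,0],"rot":[0,0,0]}]'
python3 -m inch '[{"xyz":[4,0,0],"rot":[0,0,0]},{"xyz":[8,0,0],"rot":[0,0,0]},{"xyz":[12,0,0],"rot":[0,0,0]},{"xyz":[16,0,0],"rot":[0,0,0]},{"xyz":[20,0,0],"rot":[0,0,0]},{"xyz":[24,0,0],"rot":[0,0,0]}]'
```

```text
t: 3.5
ee_pos: [569.8, -83.7, 19.7]
orientation: [2.271, 2.164, 0.003]
ft_force: [0.9, -9.6, 8.0]
width: 19.9
grasp_force: 5.7
t: 4.0
ee_pos: [570.9, -59.7, 19.7]
orientation: [2.271, 2.164, 0.003]
ft_force: [0.4, -9.3, 7.8]
width: 20.1
grasp_force: 5.8
```

```bash
python3 -m inch '[{"xyz":[5,0,0],"rot":[0,0,0]},{"xyz":[10,0,0],"rot":[0,0,0]},{"xyz":[15,0,0],"rot":[0,0,0]},{"xyz":[20,0,0],"rot":[0,0,0]},{"xyz":[25,0,0],"rot":[0,0,0]},{"xyz":[30,0,0],"rot":[0,0,0]},{"xyz":[35,0,0],"rot":[0,0,0]},{"xyz":[40,0,0],"rot":[0,0,0]},{"xyz":[45,0,0],"rot":[0,0,0]},{"xyz":[50,0,0],"rot":[0,0,0]}]'
python3 -m inch '[{"xyz":[4,0,0],"rot":[0,0,0]},{"xyz":[8,0,0],"rot":[0,0,0]},{"xyz":[12,0,0],"rot":[0,0,0]},{"xyz":[16,0,0],"rot":[0,0,0]},{"xyz":[20,0,0],"rot":[0,0,0]},{"xyz":[24,0,0],"rot":[0,0,0]},{"xyz":[28,0,0],"rot":[0,0,0]},{"xyz":[32,0,0],"rot":[0,0,0]},{"xyz":[36,0,0],"rot":[0,0,0]},{"xyz":[36,0,0],"rot":[0,0,0]}]'
python3 - <<'E'
from h import *
a=ctrl.get_image('wrist');b=ctrl.get_image('side')
c=np.zeros((384,800,3),np.uint8);c[:,:512]=a;c[:288,512:]=cv2.resize(b[130:260,200:330],(288,288));cv2.imwrite('pics/c3.png',c[:,:,::-1])
E
```

```text
t: 4.83
ee_pos: [573.3, -9.6, 19.7]
orientation: [2.271, 2.164, 0.003]
ft_force: [-0.2, -10.5, 9.2]
width: 19.7
grasp_force: 6.0
t: 5.67
ee_pos: [574.9, 27.1, 19.6]
orientation: [2.272, 2.165, 0.003]
ft_force: [1.2, -6.2, 7.5]
width: 20.0
grasp_force: 4.2
```

View pics/c3.png

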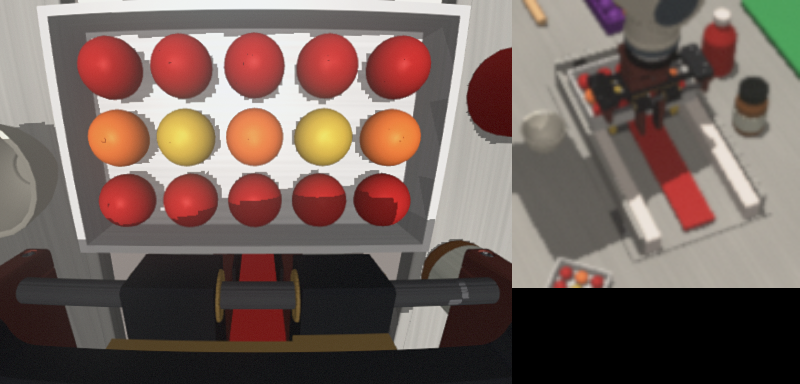

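The tray is square and right in front of the fingers (rim row about 245), and the bar is still down. I'll creep to the end stop, watching the force.

```bash
python3 -m inch '[{"xyz":[2,0,0],"rot":[0,0,0]},{"xyz":[4,0,0],"rot":[0,0,0]},{"xyz":[6,0,0],"rot":[0,0,0]},{"xyz":[8,0,0],"rot":[0,0,0]},{"xyz":[10,0,0],"rot":[0,0,0]},{"xyz":[12,0,0],"rot":[0,0,0]}]'
python3 -m inch '[{"xyz":[1,0,0],"rot":[0,0,0]},{"xyz":[2,0,0],"rot":[0,0,0]},{"xyz":[3,0,0],"rot":[0,0,0]}]'
python3 -m inch '[{"xyz":[1,0,0],"rot":[0,0,0]},{"xyz":[2,0,0],"rot":[0,0,0]},{"xyz":[3,0,0],"rot":[0,0,0]}]'
```

```text
t: 6.27
ee_pos: [575.3, 38.4, 19.6]
orientation: [2.272, 2.164, 0.002]
ft_force: [-0.8, -10.5, 9.8]
width: 19.7
grasp_force: 6.1
t: 6.52
ee_pos: [575.5, 41.3, 19.6]
orientation: [2.272, 2.164, 0.002]
ft_force: [0.2, -9.9, 10.0]
width: 19.9
grasp_force: 6.1
t: 6.77
ee_pos: [575.6, 44.3, 19.6]
orientation: [2.272, 2.164, 0.002]
ft_force: [0.1, -9.6, 9.2]
width: 19.7
grasp_force: 6.2
```

```bash
python3 -m inch '[{"xyz":[1,0,0],"rot":[0,0,0]},{"xyz":[2,0,0],"rot":[0,0,0]}]'
python3 -m inch '[{"xyz":[1,0,0],"rot":[0,0,0]},{"xyz":[2,0,0],"rot":[0,0,0]}]'
python3 -m inch '[{"xyz":[1,0,0],"rot":[0,0,0]},{"xyz":[2,0,0],"rot":[0,0,0]}]'
```

```text
t: 6.93
ee_pos: [575.2, 44.8, 19.6]
orientation: [2.271, 2.165, -0.001]
ft_force: [-3.1, -25.3, 13.0]
width: 20.4
grasp_force: 15.0
t: 7.1
ee_pos: [574.5, 45.3, 19.6]
orientation: [2.272, 2.164, -0.004]
ft_force: [-5.6, -35.0, 16.9]
width: 19.9
grasp_force: 20.3
t: 7.27
ee_pos: [574.3, 45.5, 19.7]
orientation: [2.271, 2.163, -0.007]
ft_force: [-6.1, -49.7, 17.8]
width: 19.8
grasp_force: 27.6
```

The force jumped with the TCP stalled at y≈45, so the tray is on the end stop. I'll back off with the bar still down, then lift.

```bash
python3 -m inch '[{"xyz":[-3,0,0],"rot":[0,0,0]},{"xyz":[-6,0,0],"rot":[0,0,0]},{"xyz":[-10,0,0],"rot":[0,0,0]},{"xyz":[-15,0,0],"rot":[0,0,0]},{"xyz":[-20,0,0],"rot":[0,0,0]},{"xyz":[-20,0,0],"rot":[0,0,0]}]'
python3 -m inch '[{"xyz":[0,0,-5],"rot":[0,0,0]},{"xyz":[0,0,-10],"rot":[0,0,0]},{"xyz":[0,0,-15],"rot":[0,0,0]},{"xyz":[0,0,-30],"rot":[0,0,0]},{"xyz":[0,0,-55],"rot":[0,0,0]},{"xyz":[0,0,-85],"rot":[0,0,0]},{"xyz":[-25,0,-115],"rot":[0,0,0]},{"xyz":[-50,0,-140],"rot":[0,0,0]},{"xyz":[-75,0,-160],"rot":[0,0,0]},{"xyz":[-75,0,-160],"rot":[0,0,0]},{"xyz":[-75,0,-160],"rot":[0,0,0]}]'
python3 - <<'E'
from h import *
a=ctrl.get_image('wrist');cm=ctrl.camera_model('wrist');np.save('wcm2.npy',cm,allow_pickle=True);b=ctrl.get_image('side')
cv2.imwrite('pics/w4.png',a[:,:,::-1])
c=np.zeros((384,800,3),np.uint8);c[:,:512]=a;c[:288,512:]=cv2.resize(b[130:260,200:330],(288,288));cv2.imwrite('pics/c4.png',c[:,:,::-1])
E
```

```text
t: 7.77
ee_pos: [574.8, 31.9, 19.5]
orientation: [2.275, 2.164, 0.005]
ft_force: [0.3, 0.5, 7.4]
width: 19.9
grasp_force: 4.1
t: 8.68
ee_pos: [570.2, -43.9, 179.3]
orientation: [2.276, 2.162, 0.004]
ft_force: [-0.1, 0.9, -0.7]
width: 20.1
grasp_force: 0.0
```

View pics/c4.png

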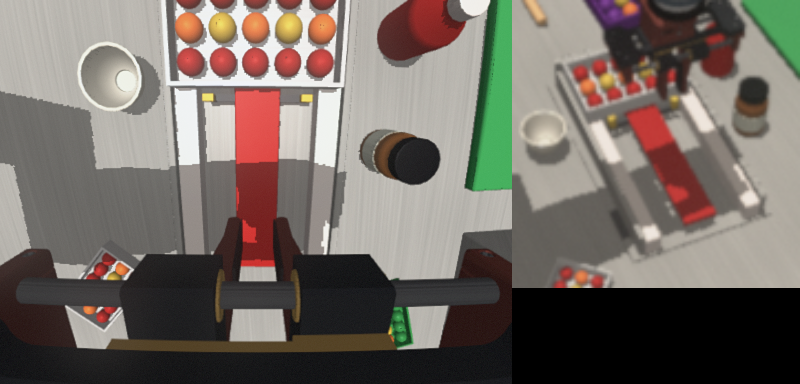

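Both yellow posts stand up behind the tray, at (208,97) and (307,98), with the rear rim at row 85. I'll check the gap and the post height numerically.

```bash
python3 - <<'E'
from h import *
cm=np.load('wcm2.npy',allow_pickle=True).item()
p=plane(cm,[[202.5,97],[313,98]],46);print(p,np.linalg.norm(p[1]-p[0]),'expect 116')
print('posts y at 46',plane(cm,[[208,94],[208,101],[307,94],[307,102]],46)[:,1]); print('rim',plane(cm,[[169,86.5],[344,86.5]],66))
print('bar end 33',plane(cm,[[237,263],[274,263]],33))
E
```

```text
[[516.76209924  49.9754619 ]
 [631.8211422   43.1798827 ]] 115.25954738489322 expect 116
posts y at 46 [52.62448113 45.64776547 47.44783847 39.42784937]
rim [[489.05342408  60.5666659 ]
 [657.94256276  52.03904255]]
bar end 33 [[ 537.16509108 -155.46511297]
 [ 585.20836033 -157.91802083]]
```

The tray's rear face is 9.9 mm past the post centres (10 expected when home). The apparent post spread of 115.3 mm fits tops at 46 mm, so the catch is fully up.

```bash
python3 -c "
from workcell import ctrl
print(ctrl.close_job())"
```

```text
the job is handed in; nothing more can be done
None
```

I pushed the tomato tray home to the end stop with the bar held down, then let the bar go; the posts came up behind the tray, the arm is clear, and the job was handed in at about 9 s (it returned no verdict).

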